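Dock the suction nozzle and set its valve on a fly-tying bench

TASK

Get the trimmings suction ready: first slide the flanged nozzle across the table, fully home into the slotted plate of the suction station so that its flange sits under the plate. Then turn the valve's cross handle anticlockwise (seen from above) until the black pointer on the dial points right at the steel setting tab. Leave the tab itself where it is, keep the nozzle home, and do not shift the spools, the brass stacker or the bead jar.

Things in the scene. Friction and masses are not known exactly. Their poses are not given: they have to be found in the camera images.
- station: Suction station fixed to the table: an aluminium slotted plate and, beside it, a valve with a round dial. Origin on the table where the nozzle's axis stands when home; z up. The slot opens to the station's -y, so the nozzle goes in along +y; the valve axis is 180 mm along +y. A flat slot end at y = +42 mm stops the barrel. No part of plate or mouth is higher than 23 mm.
- dock_seat (a point): Same point as the station's origin: where the nozzle's origin is when it is home.
- slot_mouth (a point): Centre of the slot's mouth, 70 mm along the station's -y from dock_seat, at table height. The plate lies 12 to 20 mm above the table; inner faces of its prongs 44.5 mm either side of the slot's centre line, from here to the slot's end; a flare widens it from here 24 mm further out. Under the prongs, side supports stand 63 to 75 mm from the centre line.
- nozzle: Loose suction nozzle, plain aluminium, 0.35 to 0.7 kg: upright barrel 84 mm in diameter, 90 mm tall, too wide for most grippers, with a flat flange 112 mm in diameter and 8 mm thick round its foot and a dark grille on top. Origin at the centre of its underside, z up. Stands on the table before the slot and slides when pushed; two opened fingertips about 50 mm apart push it steadily.
- valve_axis (a point): On the valve's upright turning axis, 50 mm above the table, level with the centre lines of the handle's spokes. The dial's top is 24 mm above the table, 200 mm in diameter.
- hoop_top (a point): Middle of the top bar of a fixed steel guard hoop over the valve, straight above its axis: 12 mm round bar along the station's x, centre 76 mm and top 82 mm above the table, with uprights 118 mm either side of the axis. The spokes pass under the bar, fingers do not: leave the spoke and take another one to turn further.
- cross_handle: Steel cross handle: hub 38 mm in diameter, four round spokes 12 mm thick reaching 78 mm from the axis, along this body's +x, +y, -x, -y, centre lines 50 mm above the table. Origin on the valve axis at table height, z up. Worn fit: it turns loosely up to 0.2 rad either way of its middle before it takes the stem and pointer along; these resist with 0.25 N m and stay where left.
- pointer_tip (a point): Tip of the flat black arrow-headed pointer fixed to the valve stem, 88 mm from the valve axis, 27.5 mm above the table, just over the dial. Shut, the pointer points to the station's -y; it opens anticlockwise seen from above, up to 3.1 rad. It starts 0 to 0.3 rad open.
- tab_point (a point): Where the pointer tip should come: 88 mm from the valve axis, 3 mm inside the steel setting tab, a block 10 mm wide clamped stiffly on the dial's rim, 91 to 109 mm from the axis, its top 39 mm above the table. It is 2.3 to 2.75 rad anticlockwise of the shut position.
- spool_a: Bystander: thread spool, 42 mm in diameter, 60 mm tall, upright. Origin at the centre of its underside. Leave it alone.
- spool_b: Bystander: a second thread spool, 42 mm in diameter, 60 mm tall, upright. Origin at the centre of its underside. Leave it alone.
- stacker: Bystander: brass hair stacker tube, 38 mm in diameter, 81 mm tall, upright. Origin at the centre of its underside. Leave it alone.
- bead_jar: Bystander: clear bead jar with a black cap, 48 mm in diameter, 60 mm tall, upright. Origin at the centre of its underside. Leave it alone.
There are look-alikes about, which are no part of the job. Of the things like the nozzle, leave any that is purple; of the rest the larger one is meant.

How it is judged:
By the outcome, as a careful person would: the job done as asked, in the order asked, and still so for the second after the job is handed in, with the robot touching nothing.
It also fails if it takes over 72 s, if anything falls off the work surface, if the arm or the gripper's body presses on something with over 40 N, if the wrist force passes 120 N, or if a joint passes its speed limit or range.

ROBOT

A 7-joint arm with a two-finger parallel gripper is mounted at the origin on the work surface. World frame = base frame: x ahead of the robot, y to its left, z up, the work surface at z = 0. Lengths are in m, angles in rad, forces in N, time in s.
With the tool pointing down it reaches from about 0.4 to 0.875 m from the base axis. Payload 4.4 kg.
Tool frame: the origin (TCP) lies midway between the tips of the shut fingers; the grasp point (between the pads) lies 19 mm behind it (hold_point_z is the distance from the TCP to the grasp point, in m); z points along the fingers, x is the direction in which the jaws open and shut, and the axes are right-handed (so a half turn about z gives the same grasp; the last joint's range is limited). The gripper opens to 85 mm and grips with 20 to 120 N. Pads are 22 mm wide; open, the fingers measure 114 mm over their backs; the gripper's body (76 mm by 85 mm) begins 54 mm behind the grasp point. The pads swing forward as they close: fully open they stand 13 mm farther back than shut.
Start: joints at [1.128, 0.628, 0.038, 1.517, -0.027, 0.996, -0.02], TCP at [0.239, -0.604, 0.231] pointing down, gripper open.
Joint ranges: [-3.06, 3.06], [-0.37, 2.12], [-1.25, 1.32], [0.18, 2.47], [-1.1, 4.24], [0.23, 1.98], [-2.94, 2.94]. Speed limits (rad/s): [2.57, 2.57, 3.14, 3.14, 3.14, 3.14, 3.14].

INTERFACE

Orientations are given as a rotation vector (axis times angle).
In Python, from workcell import * gives the robot as it stands.
- The arm moves only by the tool servo_tool, never from a script. Its argument "rows" is a list that holds one entry, the list of rows, each a list of 7 numbers: the shift along the world's x, y, z normalised to -1 to 1, where 1 is 0.08 m, then the turn, a rotation vector about the world's x, y, z normalised to -1 to 1, where 1 is 120 degrees, then the opening, from 0 (shut) to 1 (fully open). In form: [[[tx, ty, tz, wx, wy, wz, grip], ...]]. A call has 1 to 12 rows; each row is the pose to reach, as a shift and turn from the pose commanded when the call began; what a row does not reach only later rows make up. A row lasts 1/10 s, in which the tool goes at most 50 mm and 8.59 degrees, less where a joint would pass 70% of its speed; a pose out of reach is approached as far as the arm can. A call with a number of a shift or a turn outside -1 to 1 is refused whole. A call with a gripper value outside its range is refused whole. The fingers move at their own pace and stop on an object; the grip force is fixed at half the most. Time passes only in rows, so rows that repeat a pose let the fingers close. It gives the time, the measured TCP pose, the force and the opening at its end, in the units of the state.
- sense(): the state, without advancing time (a new reading comes with each control period).
- grab_frame(name): name is "side" or "top" or "wrist"; returns the picture (384x512x3 uint8, blue, green, red); there is no depth.
- camera_params(name): a dict with "fx", "fy", "cx", "cy" (pixels), "pose" (4x4, takes a point from camera to world coordinates); the wrist camera has in their place "mount" (4x4, takes a point from camera to tool coordinates, whose origin is the TCP and whose axes are the tool frame's). Camera axes: x right, y up, looking along -z (the intrinsics and any distortion apply to the point x, -y, -z); pixel columns grow to the right and rows downward; lengths in m; the calibration is good to about 2 mm. A picture is of the moment at which its call begins: read the wrist's pose just before it. camera_params takes no time and is no camera call.
- close_job(): hands the job in, once; it reports no verdict.
The state is a dict: "t": time; "q": joint angles; "qvel": joint speeds; "joint_torque": joint torques, N m; "position": TCP position; "orientation": TCP orientation; "ft_force": force on the tool from outside, world axes, zero at the start; "torque": the same for the moment, N m; "grip_width": finger opening in m.
Only numpy, scipy, OpenCV 4.12 (cv2) and the standard library are available. Lean on these libraries where they do the work, as an engineer would, in place of code of your own. Each camera call takes 0.05 s, during which the arm holds its last target.

## Working session

There is one attempt and no reset: what is moved stays moved. The work goes in short steps, Python scripts to look and compute and a tool call to move; the robot and the scene stay as the last step left them, time stands still between calls to the robot, and variables do not carry over. Pictures are saved under pics/ and viewed, and the job is handed in when it is done.

Besides the shell and the picture viewer there is one more tool, called after "Call:" by a JSON object that holds its "name" and its "arguments". servo_tool: Moves the arm, as the interface text tells. Its arguments: {"type":"object","properties":{"rows":{"type":"array","items":{"type":"array","items":{"type":"array","items":{"type":"number"}}}}},"required":["rows"]}

```bash
mkdir -p pics; ls; python3 - <<'E'
from workcell import *
import cv2
s=sense(); print(s)
for n in("side","top","wrist"):
    p=camera_params(n); print(n,p)
    cv2.imwrite(f"pics/{n}0.png",grab_frame(n))
E
```

```text
pics
{'t': 0.0, 'q': array([ 1.12818752,  0.62934314,  0.03847037,  1.51838527, -0.02696322,
        0.99628831, -0.02      ]), 'qvel': array([ 1.09216738e-03, -2.80999580e-04,  1.28108862e-04, -4.21338354e-04,
        9.85773247e-05,  2.76220357e-03,  7.15643082e-04]), 'joint_torque': array([-1.27973203e-04, -5.63400185e+01,  1.22620337e+00, -1.93444705e+01,
        1.09583544e-02,  1.05129916e-02,  5.02140153e-06]), 'position': array([ 0.23893975, -0.60381159,  0.23038603]), 'orientation': array([-2.59735001e+00,  1.76550977e+00,  2.53723590e-03]), 'ft_force': array([-0.03114931, -1.00439536, -0.00259814]), 'torque': array([ 0.03300284, -0.00111788, -0.02151956]), 'grip_width': 0.08554091433952639}
side {'fx': 360.64970553840664, 'fy': 360.64970553840664, 'cx': 248.52005228800672, 'cy': 189.11520499758095, 'pose': array([[-0.84082425,  0.29767582, -0.45211027,  0.10831843],
       [-0.5411957 , -0.4452604 ,  0.7133375 ,  0.61523258],
       [ 0.01103652,  0.8444716 ,  0.53548661,  0.57545183],
       [ 0.        ,  0.        ,  0.        ,  1.        ]])}
top {'fx': 364.82320374940787, 'fy': 364.82320374940787, 'cx': 251.42056198249708, 'cy': 188.16892916934228, 'pose': array([[ 0.02807935,  0.99822173, -0.05258254,  0.46653722],
       [-0.99958402,  0.02838628,  0.00509922, -0.04908527],
       [ 0.00658277,  0.05241748,  0.99860356,  1.00546829],
       [ 0.        ,  0.        ,  0.        ,  1.        ]])}
wrist {'fx': 268.0720015896862, 'fy': 268.0720015896862, 'cx': 253.56075626157747, 'cy': 183.75171876581666, 'mount': array([[ 9.99999969e-01, -5.59369102e-05,  2.44065994e-04,
         2.01315669e-04],
       [ 2.16084058e-05, -9.51813041e-01, -3.06678880e-01,
        -7.83610176e-02],
       [ 2.49459865e-04,  3.06678876e-01, -9.51813009e-01,
        -1.43275170e-01],
       [ 0.00000000e+00,  0.00000000e+00,  0.00000000e+00,
         1.00000000e+00]])}
```

View pics/side0.png

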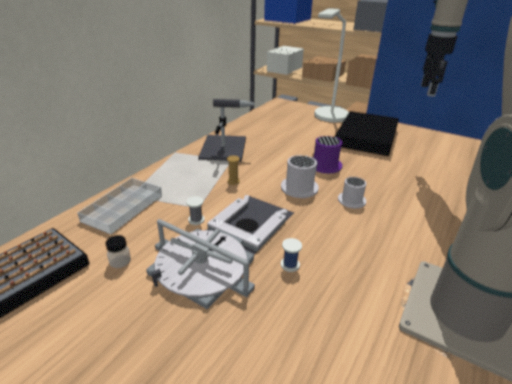

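View pics/top0.png

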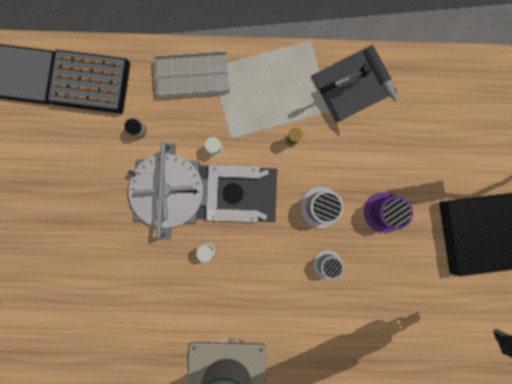

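View pics/wrist0.png

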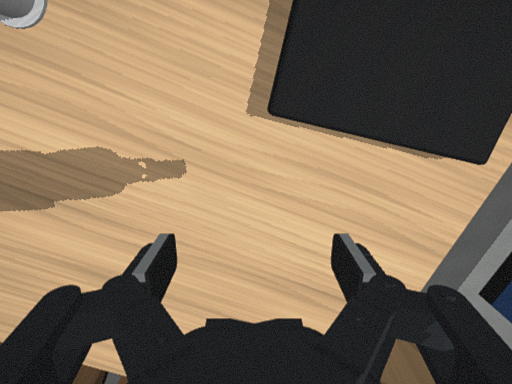

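Candidates in the top view are the large plain nozzle (322,207), the purple one (388,212) and the small plain one (328,265). By the description I want the large plain one, so I'll check it in a crop and measure.

```bash
python3 - <<'E'
import cv2,numpy as np
a=cv2.imread("pics/top0.png")
c1=cv2.resize(a[130:300,110:420],None,fx=2.55,fy=2.55,interpolation=cv2.INTER_CUBIC)
cv2.imwrite("pics/crop_top.png",c1)
c=cv2.resize(a[135:245,120:290],None,fx=4.7,fy=4.7,interpolation=cv2.INTER_CUBIC)
cv2.imwrite("pics/crop_st.png",c)
a=cv2.imread("pics/side0.png")
cv2.imwrite("pics/crop_side.png",cv2.resize(a[140:310,140:380],None,fx=3.3,fy=3.3,interpolation=cv2.INTER_CUBIC))
E
```

```text
(no output)
```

View pics/crop_top.png

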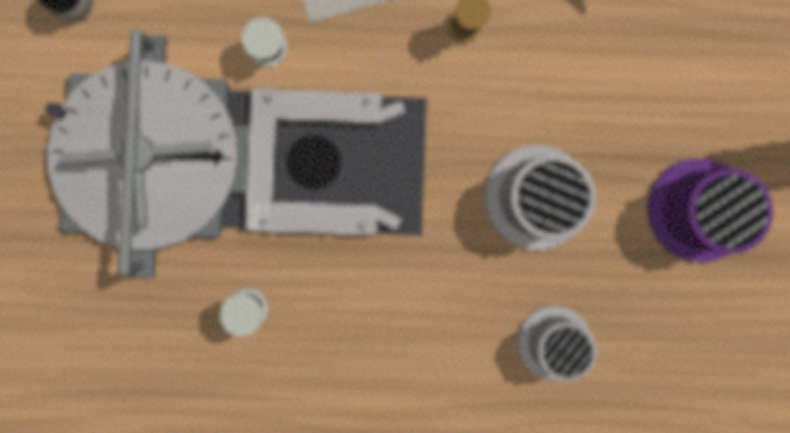

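View pics/crop_st.png

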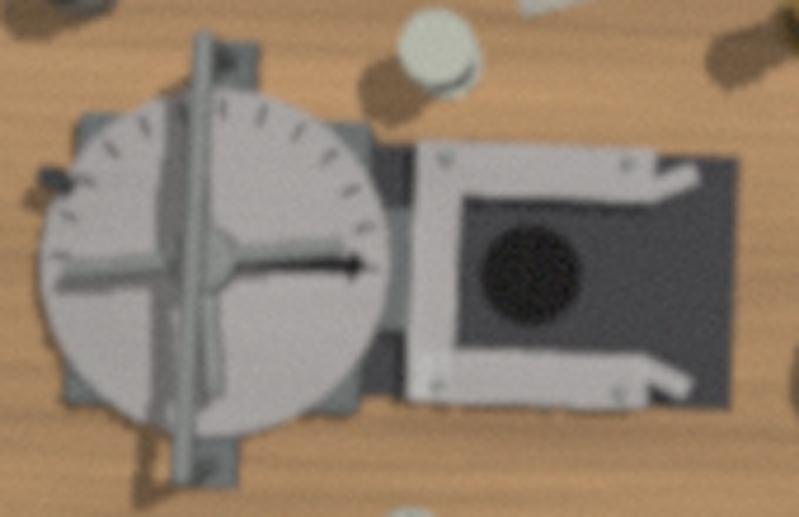

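View pics/crop_side.png

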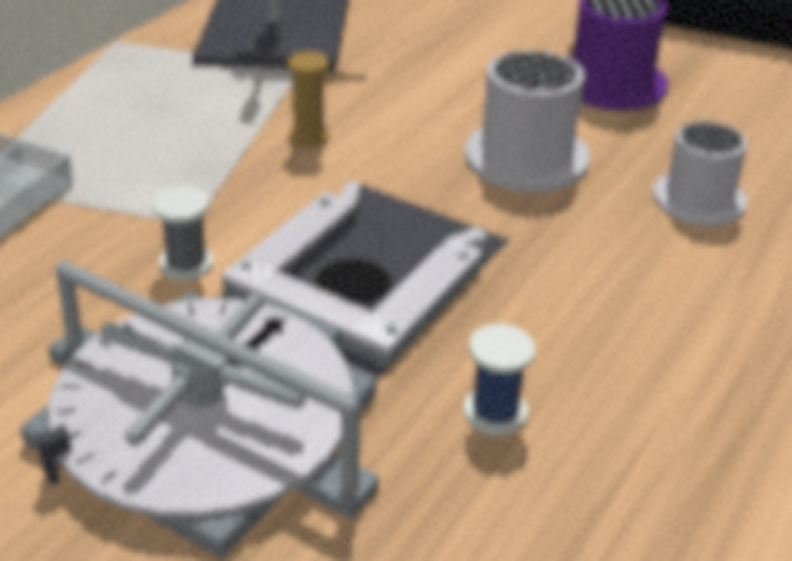

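The crop confirms that the nozzle is the large plain one at top (322,207), with the purple one at (388,212) and the small one at (328,265). The tab sits at about top (131,173) and the pointer tip at about (195,191). Next I'll fit the poses.

```bash
cat > h.py <<'E'
import numpy as np, cv2
from scipy.optimize import least_squares
from scipy.spatial.transform import Rotation as R
from workcell import *
def proj(n,P,T=None):
    p=camera_params(n)
    if T is None: T=p["pose"]
    P=np.atleast_2d(P); c=(P-T[:3,3])@T[:3,:3]
    return np.c_[p["cx"]+p["fx"]*c[:,0]/-c[:,2], p["cy"]-p["fy"]*c[:,1]/-c[:,2]]
def ray(n,uv,z,T=None):
    p=camera_params(n)
    if T is None: T=p["pose"]
    uv=np.atleast_2d(uv)
    d=np.c_[(uv[:,0]-p["cx"])/p["fx"],-(uv[:,1]-p["cy"])/p["fy"],-np.ones(len(uv))]@T[:3,:3].T
    return T[:3,3]+d*((z-T[2,3])/d[:,2])[:,None]
def wristT(s):
    T=np.eye(4);T[:3,:3]=R.from_rotvec(s["orientation"]).as_matrix();T[:3,3]=s["position"]
    return T@camera_params("wrist")["mount"]
E
python3 - <<'E'
from h import *
f=lambda a:np.array(a,float)/4.7+[120,135]
S=np.array([[44.5,42,20],[-44.5,42,20],[44.5,-70,20],[-44.5,-70,20],[0,180,24]])/1e3
uv=f([(464,197),(455,350),(655,203),(648,353),(214,262)])
fs=lambda a:np.array(a,float)/3.3+[140,140]
def st(v,P):
    c,s=np.cos(v[2]),np.sin(v[2]); return P@np.array([[c,s,0],[-s,c,0],[0,0,1]])+[v[0],v[1],0]
r=least_squares(lambda v:(proj("top",st(v,S))-uv).ravel(),[.45,0,0])
print(r.x, r.fun.round(2)); v=r.x
print("dial",ray("top",uv[4:],.024),"hole",ray("top",f([(531,275)]),.002))
g=lambda a:np.array(a,float)/2.55+[110,130]
# nozzle by points top view : flange outer and rim circles
def noz(w,P): 
    return P
rim=g([(553,195)])
print("noz rim",ray("top",rim,.09),"flange extremes",ray("top",g([(486,197),(538,146),(538,248)]),.008))
print("side rim top c",ray("side",fs([(535,72)]),.09), "flange", ray("side",fs([(466,158),(589,158)]),.006))
for n,a,z in(("purple",(733,210),.09),("small",(568,352),.06),("spoolU",(264,40),.06),("spoolL",(242,313),.06)):
    print(n,ray("top",g([a]),z))
# pointer, tab
def ang(p): 
    d=p[:2]-st(v,S[4:])[0,:2]; return np.arctan2(d[1],d[0])-v[2]
print("ptr",ang(ray("top",f([(365,266)]),.0275)[0])+np.pi/2,"tab",ang(ray("top",f([(55,181)]),.039)[0])+np.pi/2+0, np.linalg.norm(ray("top",f([(55,181)]),.039)[0][:2]-st(v,S[4:])[0,:2]))
print("spokes", [np.degrees(ang(ray("top",f([a]),.05)[0])) for a in((340,248),(60,276),(215,398))])
for n,col in(("top",0),("side",1)):
    im=cv2.imread(f"pics/{n}0.png")
    im=cv2.resize(im,None,fx=1.5,fy=1.5)
    for P in np.r_[S,[[0,0,0]],[[0.118,.18,.076]],[[-.118,.18,.076]]]:
        q=proj(n,st(v,P[None]))[0]*1.5; cv2.circle(im,tuple(int(i) for i in q),2,(0,0,255),-1)
    t=np.linspace(0,6.28,90)
    for P in (np.c_[.1*np.cos(t),.18+.1*np.sin(t),0*t+.024],):
        for q in proj(n,st(v,P))*1.5: cv2.circle(im,tuple(int(i) for i in q),0,(0,0,255),-1)
    c=ray("top",rim,.09)[0]
    for rr,z in((.042,.09),(.056,.008)):
        for q in proj(n,np.c_[c[0]+rr*np.cos(t),c[1]+rr*np.sin(t),0*t+z])*1.5: cv2.circle(im,tuple(int(i) for i in q),0,(0,255,0),-1)
    cv2.imwrite(f"pics/ov_{n}.png",im)
s=sense(); print(R.from_rotvec(s["orientation"]).as_matrix().round(3))
E
```

```text
[ 0.50284267 -0.00453771 -0.0086516 ] [-0.66 -0.49 -0.12 -0.15  0.03 -0.23  0.34  0.74  0.41  0.13]
dial [[0.50472014 0.17656165 0.024     ]] hole [[ 0.5032221  -0.00390157  0.002     ]]
noz rim [[ 0.47414801 -0.24431403  0.09      ]] flange extremes [[ 0.47066902 -0.18996237  0.008     ]
 [ 0.52698974 -0.24475056  0.008     ]
 [ 0.4177959  -0.24672464  0.008     ]]
side rim top c [[ 0.46954287 -0.23957292  0.09      ]] flange [[ 0.5120747  -0.20309731  0.006     ]
 [ 0.41965549 -0.26490128  0.006     ]]
purple [[ 0.46438492 -0.42197233  0.09      ]]
small [[ 0.31683741 -0.26856331  0.06      ]]
spoolU [[0.62447299 0.04803796 0.06      ]]
spoolL [[0.3468543 0.0608904 0.06     ]]
ptr 0.012644393487513783 tab 2.701198824717343 0.09887571134256108
spokes [np.float64(-82.55096290078907), np.float64(98.23029116393626), np.float64(-173.15158005794842)]
[[ 0.368 -0.93  -0.001]
 [-0.93  -0.368  0.001]
 [-0.001 -0.    -1.   ]]
```

View pics/ov_top.png

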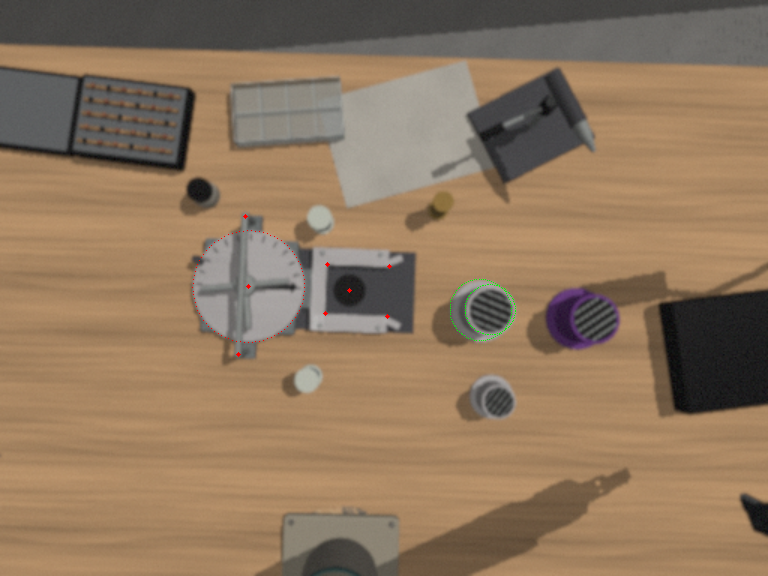

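View pics/ov_side.png

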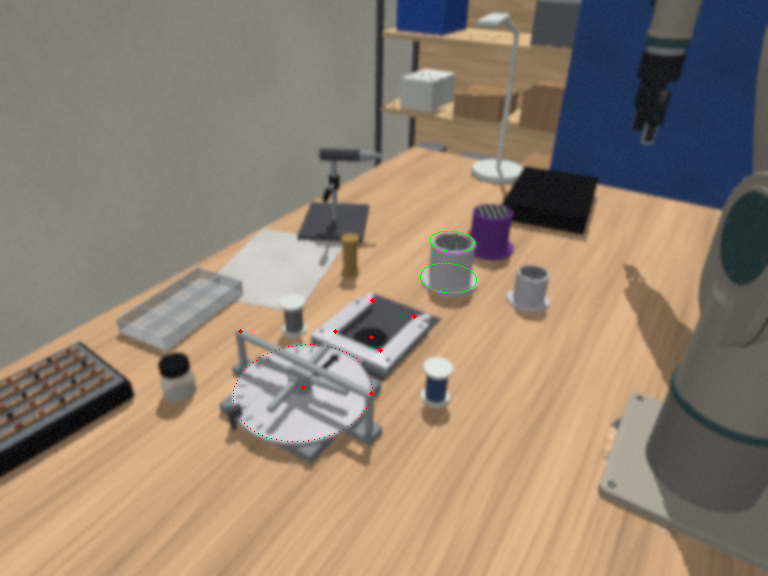

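Call:
{"name": "servo_tool", "arguments": {"rows": [[[1,1,0,0,0,0.285,0.59],[1,1,0,0,0,0.285,0.59],[1,1,0,0,0,0.285,0.59],[1,1,0,0,0,0.285,0.59]]]}}

```text
t: 0.55
position: [0.3229, -0.5211, 0.2313]
orientation: [-3.006, 0.904, -0.001]
ft_force: [-0.1, -0.0, 0.8]
grip_width: 0.0501
```

Call:
{"name": "servo_tool", "arguments": {"rows": [[[1,1,0,0,0,0.285,0.59],[1,1,0,0,0,0.285,0.59],[1,1,0,0,0,0.285,0.59],[1,1,0,0,0,0.285,0.59]]]}}

```text
t: 0.95
position: [0.4024, -0.4409, 0.2313]
orientation: [-3.14, -0.019, -0.002]
ft_force: [-0.1, 0.2, -0.2]
grip_width: 0.0504
```

Call:
{"name": "servo_tool", "arguments": {"rows": [[[0.9,1,-0.8,0,0,0,0.59],[0.9,1,-0.8,0,0,0,0.59],[0.9,1,-0.8,0,0,0,0.59],[0.9,1,-0.8,0,0,0,0.59]]]}}

```text
t: 1.35
position: [0.4732, -0.3592, 0.1651]
orientation: [-3.136, -0.011, 0.002]
ft_force: [0.7, 0.3, -0.6]
grip_width: 0.0506
```

Call:
{"name": "servo_tool", "arguments": {"rows": [[[0,0.58,0,0,0,0,0.59],[0,0.58,0,0,0,0,0.59],[0,0.58,0,0,0,0,0.59]]]}}

```text
t: 1.65
position: [0.471, -0.318, 0.1678]
orientation: [3.141, 0.001, -0.0]
ft_force: [-1.1, -0.7, -0.8]
grip_width: 0.05
```

```bash
python3 - <<'E'
from h import *
s=sense(); T=wristT(s); im=grab_frame("wrist")
print(s["position"],s["t"])
np.save("T1.npy",T)
t=np.linspace(0,6.28,120)
for rr,z in((.042,.09),(.056,.008)):
    for q in proj("wrist",np.c_[.472+rr*np.cos(t),-.246+rr*np.sin(t),0*t+z],T):
        if 0<=q[0]<512 and 0<=q[1]<384: cv2.circle(im,tuple(int(i) for i in q),0,(0,255,0),-1)
cv2.imwrite("pics/w1.png",im)
E
```

```text
[ 0.47103209 -0.3180117   0.16777433] 1.65
```

View pics/w1.png

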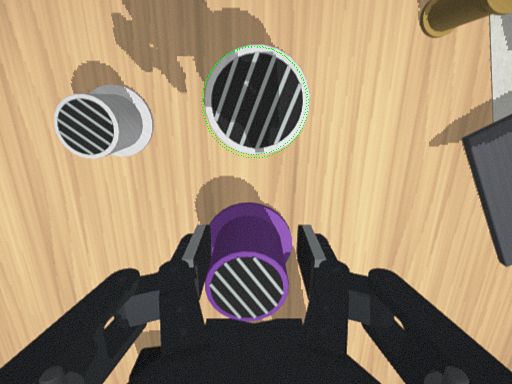

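The wrist view shows the nozzle rim at (256,100) matching the prediction to about 1 mm, with purple at (247,285) behind the fingers. I'll descend in the gap and then push.

Call:
{"name": "servo_tool", "arguments": {"rows": [[[0,0,-0.85,0,0,0,0.59],[0,0,-0.85,0,0,0,0.59],[0,0,-0.85,0,0,0,0.59]]]}}

```text
t: 2.0
position: [0.4687, -0.319, 0.0968]
orientation: [-3.14, 0.004, 0.008]
ft_force: [-0.0, 0.8, -0.7]
grip_width: 0.0503
```

Call:
{"name": "servo_tool", "arguments": {"rows": [[[0,0,-0.83,0,0,0,0.59],[0,0,-0.83,0,0,0,0.59],[0,0,-0.83,0,0,0,0.59]]]}}

```text
t: 2.3
position: [0.47, -0.3187, 0.0317]
orientation: [-3.141, 0.003, 0.004]
ft_force: [0.0, 0.4, 0.4]
grip_width: 0.0504
```

Call:
{"name": "servo_tool", "arguments": {"rows": [[[0,0.15,0,0,0,0,0.59],[0,0.25,0,0,0,0,0.59],[0,0.35,0,0,0,0,0.59],[0,0.4,0,0,0,0,0.59],[0,0.4,0,0,0,0,0.59]]]}}

```text
t: 2.8
position: [0.473, -0.2861, 0.0341]
orientation: [3.14, 0.001, 0.005]
ft_force: [1.6, -2.5, 1.3]
grip_width: 0.0509
```

Call:
{"name": "servo_tool", "arguments": {"rows": [[[0.04,0.12,0,0,0,0,0.59],[0.08,0.25,0,0,0,0,0.59],[0.12,0.37,0,0,0,0,0.59],[0.17,0.5,0,0,0,0,0.59],[0.22,0.62,0,0,0,0,0.59],[0.26,0.75,0,0,0,0,0.59],[0.31,0.87,0,0,0,0,0.59],[0.36,0.95,0,0,0,0,0.59],[0.36,1,0,0,0,0,0.59],[0.36,1,0,0,0,0,0.59]]]}}

```text
t: 3.8
position: [0.4994, -0.2065, 0.0331]
orientation: [3.141, -0.001, -0.002]
ft_force: [-0.5, -3.3, 1.7]
grip_width: 0.0508
```

```bash
python3 - <<'E'
from h import *
s=sense(); T=wristT(s); im=grab_frame("wrist");im2=grab_frame("top")
print(s["position"],s["t"])
cv2.imwrite("pics/w2.png",im);cv2.imwrite("pics/t2.png",cv2.resize(im2[130:300,110:420],None,fx=2.55,fy=2.55,interpolation=cv2.INTER_CUBIC))
E
```

```text
[ 0.49936873 -0.20651759  0.03305413] 3.8
```

View pics/w2.png

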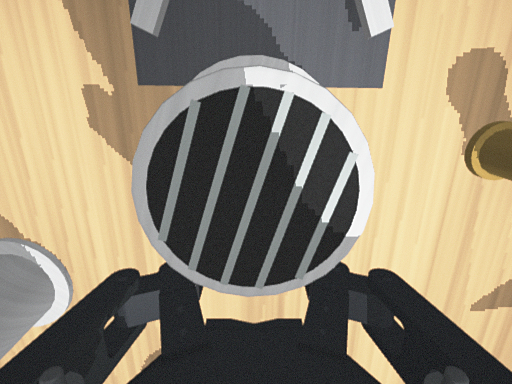

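View pics/t2.png

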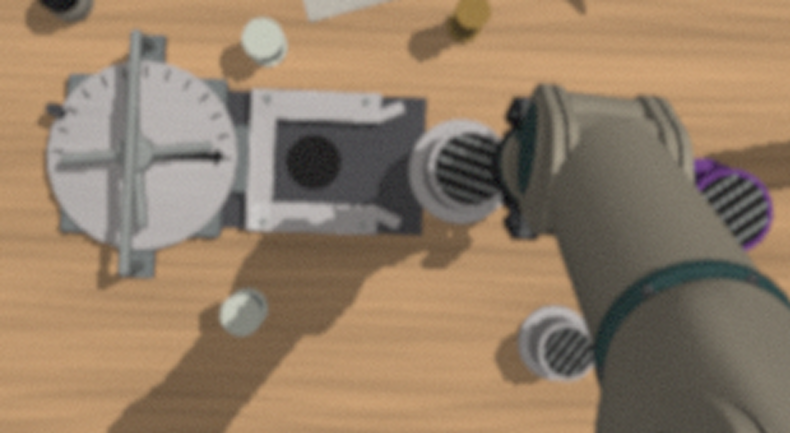

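```bash
python3 - <<'E'
from h import *
s=sense(); T=wristT(s)
print("rim LR",ray("wrist",[(132,176),(374,176),(252,66),(252,296)],.09,T).round(4).tolist())
print("flare ends",ray("wrist",[(133,27),(164,33),(363,33),(392,28)],.02,T).round(4).tolist())
E
```

```text
rim LR [[0.4586, -0.1533, 0.09], [0.5397, -0.1533, 0.09], [0.4989, -0.1194, 0.09], [0.4987, -0.2021, 0.09]]
flare ends [[0.4372, -0.0937, 0.02], [0.4529, -0.0964, 0.02], [0.556, -0.0966, 0.02], [0.5707, -0.0943, 0.02]]
```

Call:
{"name": "servo_tool", "arguments": {"rows": [[[0.02,0.12,0,0,0,0,0.59],[0.05,0.25,0,0,0,0,0.59],[0.06,0.37,0,0,0,0,0.59],[0.06,0.5,0,0,0,0,0.59],[0.06,0.62,0,0,0,0,0.59],[0.06,0.75,0,0,0,0,0.59],[0.06,0.75,0,0,0,0,0.59]]]}}

```text
t: 4.6
position: [0.5048, -0.143, 0.0328]
orientation: [-3.14, -0.005, 0.001]
ft_force: [0.8, 0.3, -0.2]
grip_width: 0.0503
```

```bash
python3 - <<'E'
from h import *
s=sense(); im=grab_frame("wrist")
print(s["position"],s["t"],s["ft_force"])
cv2.imwrite("pics/w3.png",im)
E
```

```text
[ 0.50478958 -0.14300162  0.03284372] 4.6 [ 0.8252056   0.26607546 -0.16461583]
```

View pics/w3.png

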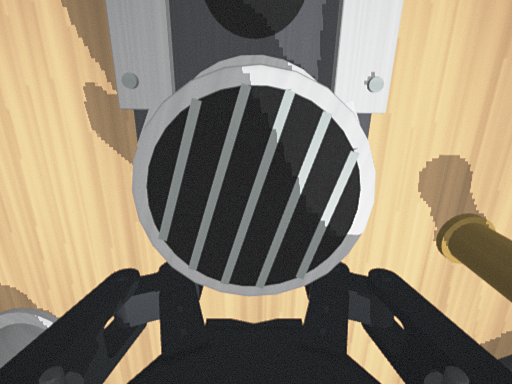

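The barrel is entering the slot, centred: prong inner edges at 173 and 337, barrel centre at 253. I'll push on.

Call:
{"name": "servo_tool", "arguments": {"rows": [[[0,0.12,0,0,0,0,0.59],[0,0.25,0,0,0,0,0.59],[0,0.37,0,0,0,0,0.59],[0,0.5,0,0,0,0,0.59],[0,0.62,0,0,0,0,0.59],[0,0.75,0,0,0,0,0.59],[0,0.87,0,0,0,0,0.59],[0,1,0,0,0,0,0.59],[0,1,0,0,0,0,0.59]]]}}

```text
t: 5.55
position: [0.5048, -0.0631, 0.0329]
orientation: [-3.14, -0.005, 0.0]
ft_force: [0.6, 0.0, 0.2]
grip_width: 0.0504
```

Call:
{"name": "servo_tool", "arguments": {"rows": [[[0,0.06,0,0,0,0,0.59],[0,0.12,0,0,0,0,0.59],[0,0.18,0,0,0,0,0.59],[0,0.2,0,0,0,0,0.59]]]}}

```text
t: 5.95
position: [0.5048, -0.0497, 0.0329]
orientation: [-3.142, 0.0, 0.0]
ft_force: [-0.3, -4.5, 1.1]
grip_width: 0.0502
```

Call:
{"name": "servo_tool", "arguments": {"rows": [[[0,0.03,0,0,0,0,0.59],[0,0.06,0,0,0,0,0.59],[0,0.06,0,0,0,0,0.59]]]}}

```text
t: 6.25
position: [0.5047, -0.0469, 0.0332]
orientation: [3.14, -0.003, -0.0]
ft_force: [0.1, -8.1, 2.9]
grip_width: 0.0507
```

Call:
{"name": "servo_tool", "arguments": {"rows": [[[0,0.02,0,0,0,0,0.59],[0,0.04,0,0,0,0,0.59],[0,0.04,0,0,0,0,0.59]]]}}

```text
t: 6.55
position: [0.5048, -0.0463, 0.0335]
orientation: [3.137, -0.006, 0.0]
ft_force: [-1.6, -12.5, 6.6]
grip_width: 0.0506
```

Call:
{"name": "servo_tool", "arguments": {"rows": [[[0,0.03,0,0,0,0,0.59],[0,0.06,0,0,0,0,0.59],[0,0.06,0,0,0,0,0.59]]]}}

```text
t: 6.85
position: [0.5047, -0.0454, 0.0341]
orientation: [3.133, -0.011, -0.0]
ft_force: [-1.4, -22.8, 11.9]
grip_width: 0.0504
```

```bash
python3 - <<'E'
from h import *
s=sense(); T=wristT(s);im=grab_frame("wrist");im2=grab_frame("side");im3=grab_frame("top")
print(s["position"],s["t"],s["ft_force"])
cv2.imwrite("pics/w4.png",im);cv2.imwrite("pics/s4.png",cv2.resize(im2[140:310,140:380],None,fx=3.3,fy=3.3,interpolation=cv2.INTER_CUBIC))
cv2.imwrite("pics/t4.png",cv2.resize(im3[135:245,120:290],None,fx=4.7,fy=4.7,interpolation=cv2.INTER_CUBIC))
E
```

```text
[ 0.50465259 -0.04540088  0.03413513] 6.85 [ -1.37181974 -22.81981952  11.94414496]
```

View pics/w4.png

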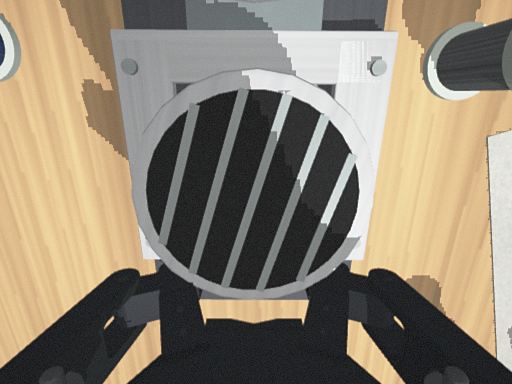

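View pics/s4.png

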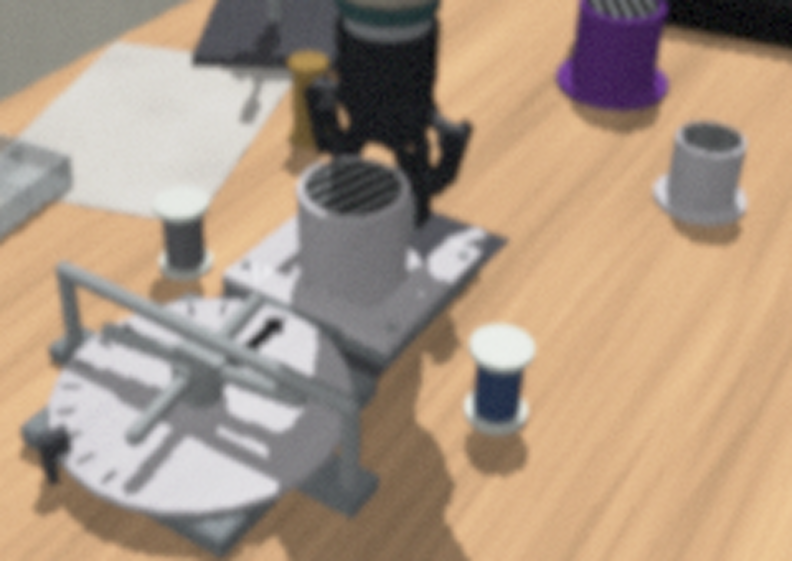

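View pics/t4.png

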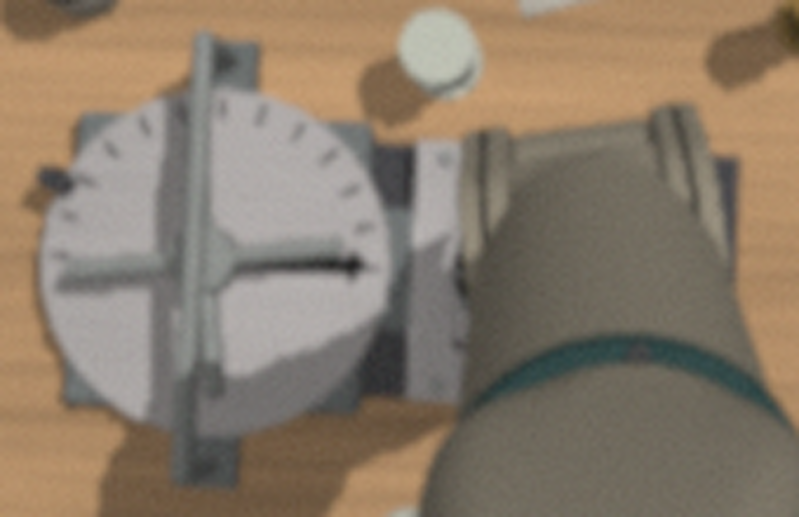

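The nozzle is home: it stops dead at 23 N, and the barrel is at the slot end in the wrist view. I'll retreat and go to the valve's +y side with closed fingers.

Call:
{"name": "servo_tool", "arguments": {"rows": [[[0,-0.2,0,0,0,0,0.59],[0,-0.4,0,0,0,0,0.59],[0,-0.4,0.5,0,0,0,0.59],[0,-0.4,1,0,0,0,0.59],[0,-0.4,1,0,0,0,0.59]]]}}

```text
t: 7.5
position: [0.5081, -0.0681, 0.1169]
orientation: [-3.141, -0.001, -0.013]
ft_force: [1.3, 0.3, -0.8]
grip_width: 0.05
```

Call:
{"name": "servo_tool", "arguments": {"rows": [[[0.1,0,0.6,0,0,0,0.3],[0.3,0.3,1,0,0,0,0],[0.35,1,1,0,0,0,0],[0.35,1,1,0,0,0,0],[0.35,1,1,0,0,0,0]]]}}

```text
t: 8.0
position: [0.5321, 0.0142, 0.1924]
orientation: [-3.14, -0.009, 0.002]
ft_force: [-0.1, -0.8, -0.5]
grip_width: -0.0002
```

Call:
{"name": "servo_tool", "arguments": {"rows": [[[0,0.6,0,0,0,0,0],[0,1,0,0,0,0,0],[0,1,0,0,0,0,0],[0,1,0,0,0,0,0]]]}}

```text
t: 8.4
position: [0.5321, 0.0901, 0.192]
orientation: [3.141, 0.001, -0.003]
ft_force: [0.5, -0.8, -0.1]
grip_width: -0.0001
```

Call:
{"name": "servo_tool", "arguments": {"rows": [[[0,0.6,0,0,0,0,0],[0,1,0,0,0,0,0],[0,1,0,0,0,0,0],[0,1,0,0,0,0,0]]]}}

```text
t: 8.8
position: [0.5326, 0.169, 0.1923]
orientation: [3.14, -0.002, -0.002]
ft_force: [-0.4, -0.2, -0.0]
grip_width: 0.0
```

```bash
python3 - <<'E'
from h import *
s=sense(); T=wristT(s);im=grab_frame("wrist")
print(s["position"],s["t"],s["ft_force"],s["q"],s["grip_width"])
np.save("T5.npy",T);cv2.imwrite("pics/w5.png",im)
E
```

```text
[0.53262884 0.16903948 0.19225846] 8.8 [-0.40007739 -0.20314129 -0.0242313 ] [-0.24008737  0.55026516 -0.17829586  1.81327936  0.13229103  0.79130896
 -0.48705462] 3.894728214951054e-05
```

View pics/w5.png

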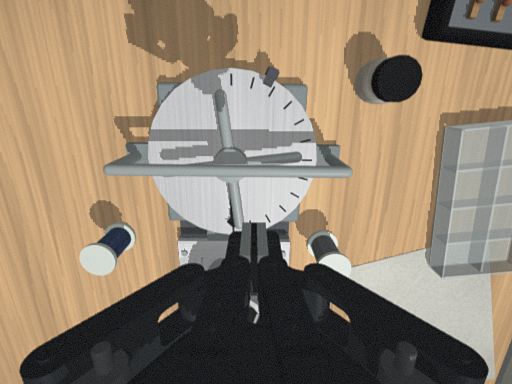

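```bash
python3 - <<'E'
from h import *
T=np.load("T5.npy")
# dial ellipse extremes
L=ray("wrist",[(148,151),(316,151),(232,68)],.024,T);print("dial",L.round(4).tolist())
hub=ray("wrist",[(231,160)],.055,T)[0];print("hub",hub)
bar=ray("wrist",[(108,169),(347,171)],.076,T);print("bar",bar.round(4).tolist())
c=np.array([L[:2,0].mean(),L[2,1]-.1]);print(c)
for n,p,z in(("tab",(271,77),.039),("spA",(220,95),.05),("spB",(297,158),.05),("spR",(237,225),.05),("jar",(397,78),.06),("spool",(322,262),.06)):
    w=ray("wrist",[p],z,T)[0]; d=w[:2]-c; print(n,w.round(4),"r",np.hypot(*d),"deg",np.degrees(np.arctan2(d[1],d[0])))
im=cv2.imread("pics/w5.png");cv2.imwrite("pics/w5c.png",cv2.resize(im[55:240,95:360],None,fx=3,fy=3,interpolation=cv2.INTER_CUBIC))
E
```

```text
dial [[0.4082, 0.1873, 0.024], [0.6056, 0.1871, 0.024], [0.5093, 0.2771, 0.024]]
hub [0.50819845 0.18350645 0.055     ]
bar [[0.3868, 0.1792, 0.076], [0.6259, 0.177, 0.076]]
[0.50689591 0.17713458]
tab [0.5503 0.2671 0.039 ] r 0.09991739431509446 deg 64.22986750576769
spA [0.4985 0.2495 0.05  ] r 0.07286654699505087 deg 96.65223463258448
spB [0.5794 0.1845 0.05  ] r 0.0729182786624695 deg 5.816893528569378
spR [0.5127 0.1041 0.05  ] r 0.07322747725783597 deg -85.44573298646132
jar [0.6697 0.2647 0.06  ] r 0.18481802295490546 deg 28.276549569895614
spool [0.6138 0.0603 0.06  ] r 0.1582994231818268 deg -47.54282818993914
```

View pics/w5c.png

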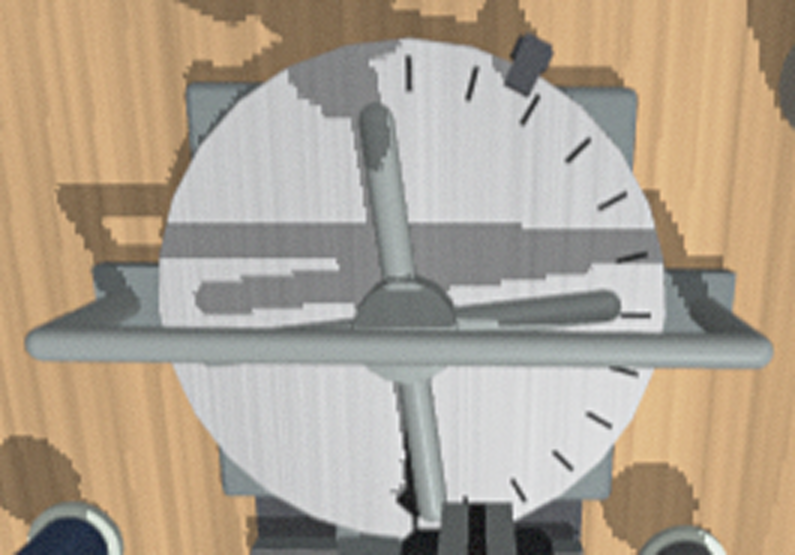

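Call:
{"name": "servo_tool", "arguments": {"rows": [[[0.07,0.5,0,0,0,0,0],[0.07,0.82,0,0,0,0,0],[0.07,0.82,-0.4,0,0,0,0],[0.07,0.82,-0.9,0,0,0,0],[0.07,0.82,-0.9,0,0,0,0]]]}}

```text
t: 9.35
position: [0.5353, 0.2317, 0.1163]
orientation: [3.135, -0.005, -0.014]
ft_force: [-0.6, -0.4, 0.3]
grip_width: -0.0001
```

Call:
{"name": "servo_tool", "arguments": {"rows": [[[0,0,-0.4,0,0,0,0],[0,0,-0.8,0,0,0,0],[0,0,-0.94,0,0,0,0],[0,0,-0.94,0,0,0,0]]]}}

```text
t: 9.75
position: [0.5383, 0.2347, 0.0454]
orientation: [3.14, -0.003, -0.003]
ft_force: [0.3, 0.2, -0.2]
grip_width: 0.0001
```

```bash
python3 - <<'E'
import numpy as np
a=np.array([.506,.177])
def c(t,r=.055):
    t=np.radians(t);s,k=np.sin(t),np.cos(t)
    return a+r*np.array([k,s])+(.006+.0145*abs(s)+.011*abs(k))*np.array([s,-k])
for t in(70,75,97,105,115,125,135,145,155,160,165): print(t,c(t).round(4),((c(t)-[.5383,.2347])/.08).round(3))
E
```

```text
70 [0.5468 0.2207] [ 0.106 -0.175]
75 [0.5423 0.2242] [ 0.05  -0.131]
97 [0.5209 0.2342] [-0.218 -0.006]
105 [0.5138 0.236 ] [-0.306  0.017]
115 [0.5043 0.2369] [-0.425  0.028]
125 [0.4943 0.2359] [-0.55   0.015]
135 [0.4841 0.2329] [-0.677 -0.023]
145 [0.4743 0.2277] [-0.8   -0.088]
155 [0.4655 0.2203] [-0.91 -0.18]
160 [0.4616 0.2158] [-0.959 -0.236]
165 [0.4581 0.2109] [-1.002 -0.297]
```

Call:
{"name": "servo_tool", "arguments": {"rows": [[[-0.11,0,0,0,0,0,0],[-0.218,-0.005,0,0,0,0,0],[-0.306,0.017,0,0,0,0,0],[-0.37,0.025,0,0,0,0,0],[-0.425,0.028,0,0,0,0,0],[-0.49,0.022,0,0,0,0,0],[-0.55,0.015,0,0,0,0,0],[-0.61,0,0,0,0,0,0],[-0.677,-0.023,0,0,0,0,0],[-0.677,-0.023,0,0,0,0,0]]]}}

```text
t: 10.75
position: [0.4866, 0.235, 0.047]
orientation: [-3.14, 0.001, -0.008]
ft_force: [4.0, 0.3, 1.5]
grip_width: 0.0003
```

```bash
python3 - <<'E'
from h import *
s=sense(); T=wristT(s);im=grab_frame("wrist")
print(s["position"],s["t"],s["ft_force"])
np.save("T6.npy",T);cv2.imwrite("pics/w6.png",im)
E
```

```text
[0.48656315 0.23501646 0.04698679] 10.75 [4.02563902 0.29969507 1.51413638]
```

View pics/w6.png

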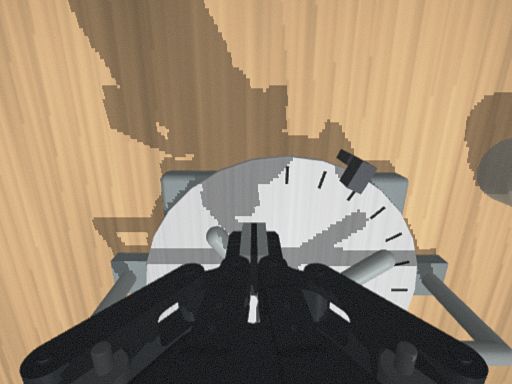

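Call:
{"name": "servo_tool", "arguments": {"rows": [[[-0.06,-0.03,0,0,0,0,0],[-0.123,-0.065,0,0,0,0,0],[-0.18,-0.11,0,0,0,0,0],[-0.233,-0.157,0,0,0,0,0],[-0.282,-0.213,0,0,0,0,0],[-0.325,-0.274,0,0,0,0,0],[-0.325,-0.274,0,0,0,0,0]]]}}

```text
t: 11.5
position: [0.4588, 0.2139, 0.0461]
orientation: [-3.139, -0.0, -0.003]
ft_force: [3.2, 1.6, 0.6]
grip_width: -0.0001
```

Call:
{"name": "servo_tool", "arguments": {"rows": [[[0.1,0.25,0,0,0,0,0],[0.1,0.3,0.4,0,0,0,0],[0.2,0.3,1,0,0,0,0],[0.9,0.2,1,0,0,0,0],[1,0.1,1,0,0,0,0],[1,0.1,1,0,0,0,0]]]}}

```text
t: 12.1
position: [0.5396, 0.2179, 0.1253]
orientation: [3.14, -0.007, -0.001]
ft_force: [-1.2, -0.6, -0.5]
grip_width: 0.0001
```

```bash
python3 - <<'E'
from h import *
s=sense(); T=wristT(s);im=grab_frame("wrist");t=grab_frame("top")
print(s["position"],s["t"],s["ft_force"])
np.save("T7.npy",T);cv2.imwrite("pics/w7.png",im);cv2.imwrite("pics/t7.png",cv2.resize(t[135:245,120:290],None,fx=4.7,fy=4.7,interpolation=cv2.INTER_CUBIC))
E
```

```text
[0.5396208  0.21790617 0.12525606] 12.1 [-1.20102796 -0.57485492 -0.47260472]
```

View pics/w7.png

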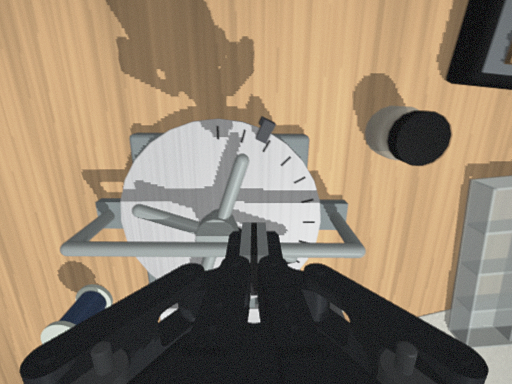

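View pics/t7.png

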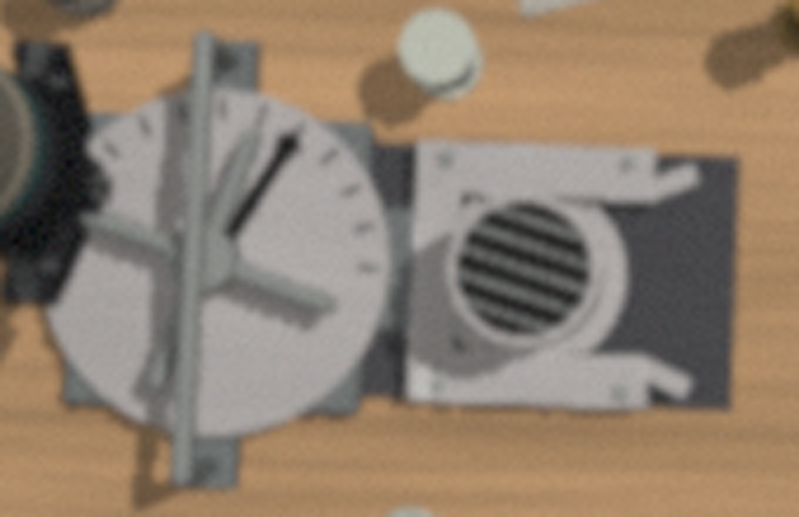

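```bash
python3 - <<'E'
from h import *
T=np.load("T7.npy")
f=lambda a:np.array(a,float)/4.7+[120,135]
a=np.array([.5055,.177]);at=np.array([.5045,.176])
def d(w,c): v=w[:2]-c; return np.degrees(np.arctan2(v[1],v[0])).round(1),np.hypot(*v).round(4)
print("spoke w",d(ray("wrist",[(241,160)],.05,T)[0],a),d(ray("wrist",[(139,211)],.05,T)[0],a),"tab",d(ray("wrist",[(266,130)],.039,T)[0],a))
print("top ptr",d(ray("top",f([(294,137)]),.0275)[0],at),"spoke",d(ray("top",f([(335,305)]),.05)[0],at),d(ray("top",f([(260,115)]),.05)[0],at))
print("noz",ray("top",f([(524,268)]),.09))
E
```

```text
spoke w (np.float64(71.2), np.float64(0.0734)) (np.float64(160.6), np.float64(0.0717)) tab (np.float64(64.3), np.float64(0.103))
top ptr (np.float64(-30.5), np.float64(0.0847)) spoke (np.float64(-107.2), np.float64(0.077)) (np.float64(-18.7), np.float64(0.0868))
noz [[ 0.50363874 -0.00401256  0.09      ]]
```

Pointer is at −30.5° and the tab at +64.4°. The handle leads the pointer by 11.5°, so play is taken up, and the nozzle is still home at (0.504,−0.004). Next I'll push the second spoke, now at 71°, toward about 166°.

Call:
{"name": "servo_tool", "arguments": {"rows": [[[0.24,0,0,0,0,0,0],[0.24,0,-0.4,0,0,0,0],[0.24,0,-0.8,0,0,0,0],[0.24,0,-1,0,0,0,0],[0.24,0,-1,0,0,0,0]]]}}

```text
t: 12.7
position: [0.5529, 0.2206, 0.0426]
orientation: [3.139, 0.003, -0.013]
ft_force: [-1.1, 0.2, 0.0]
grip_width: 0.0003
```

```bash
python3 - <<'E'
import numpy as np
from h import sense
p=sense()["position"];print(p)
a=np.array([.506,.177])
def c(t,r=.055):
    t=np.radians(t);s,k=np.sin(t),np.cos(t)
    return a+r*np.array([k,s])+(.006+.0145*abs(s)+.011*abs(k))*np.array([s,-k])
for t in range(70,176,5): print(t,c(t).round(4),((c(t)-p[:2])/.08).round(3))
E
```

```text
[0.55286833 0.22056963 0.04256914]
70 [0.5468 0.2207] [-0.076  0.001]
75 [0.5423 0.2242] [-0.132  0.046]
80 [0.5374 0.2273] [-0.193  0.084]
85 [0.5321 0.2299] [-0.259  0.117]
90 [0.5265 0.232 ] [-0.33   0.143]
95 [0.5225 0.2337] [-0.379  0.164]
100 [0.5183 0.235 ] [-0.432  0.181]
105 [0.5138 0.236 ] [-0.488  0.193]
110 [0.5092 0.2367] [-0.546  0.201]
115 [0.5043 0.2369] [-0.607  0.204]
120 [0.4993 0.2367] [-0.669  0.201]
125 [0.4943 0.2359] [-0.733  0.192]
130 [0.4892 0.2347] [-0.796  0.176]
135 [0.4841 0.2329] [-0.86   0.154]
140 [0.4791 0.2305] [-0.922  0.125]
145 [0.4743 0.2277] [-0.982  0.089]
150 [0.4698 0.2242] [-1.039  0.046]
155 [0.4655 0.2203] [-1.092 -0.004]
160 [0.4616 0.2158] [-1.141 -0.059]
165 [0.4581 0.2109] [-1.184 -0.121]
170 [0.4552 0.2056] [-1.221 -0.187]
175 [0.4528 0.1999] [-1.251 -0.258]
```

Call:
{"name": "servo_tool", "arguments": {"rows": [[[-0.08,0.02,0.03,0,0,0,0],[-0.19,0.08,0.03,0,0,0,0],[-0.26,0.12,0.03,0,0,0,0],[-0.33,0.14,0.03,0,0,0,0],[-0.43,0.18,0.03,0,0,0,0],[-0.55,0.2,0.03,0,0,0,0],[-0.61,0.205,0.03,0,0,0,0],[-0.67,0.2,0.03,0,0,0,0],[-0.8,0.176,0.03,0,0,0,0],[-0.86,0.154,0.03,0,0,0,0],[-0.92,0.125,0.03,0,0,0,0],[-0.98,0.09,0.03,0,0,0,0]]]}}

```text
t: 13.9
position: [0.482, 0.2301, 0.0496]
orientation: [-3.137, -0.0, -0.011]
ft_force: [6.7, 1.4, 0.0]
grip_width: -0.0
```

Call:
{"name": "servo_tool", "arguments": {"rows": [[[-0.06,-0.04,0,0,0,0,0],[-0.11,-0.09,0,0,0,0,0],[-0.16,-0.15,0,0,0,0,0],[-0.18,-0.18,0,0,0,0,0],[-0.18,-0.18,0,0,0,0,0]]]}}

```text
t: 14.4
position: [0.4671, 0.216, 0.0495]
orientation: [-3.137, -0.0, -0.01]
ft_force: [4.2, 2.8, 1.9]
grip_width: 0.0002
```

```bash
cat > look.py <<'E'
import sys
from h import *
k=sys.argv[1]
s=sense(); T=wristT(s);im=grab_frame("wrist");t=grab_frame("top")
print(s["position"],s["t"],s["ft_force"])
np.save(f"T{k}.npy",T);cv2.imwrite(f"pics/w{k}.png",im);cv2.imwrite(f"pics/traw{k}.png",t);cv2.imwrite(f"pics/t{k}.png",cv2.resize(t[135:245,120:290],None,fx=4.7,fy=4.7,interpolation=cv2.INTER_CUBIC))
E
python3 look.py 8
```

```text
[0.46706738 0.21596318 0.0495334 ] 14.4 [4.21483874 2.80881946 1.87657019]
```

View pics/w8.png

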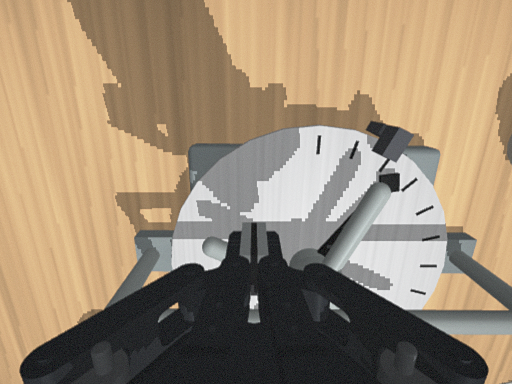

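View pics/t8.png

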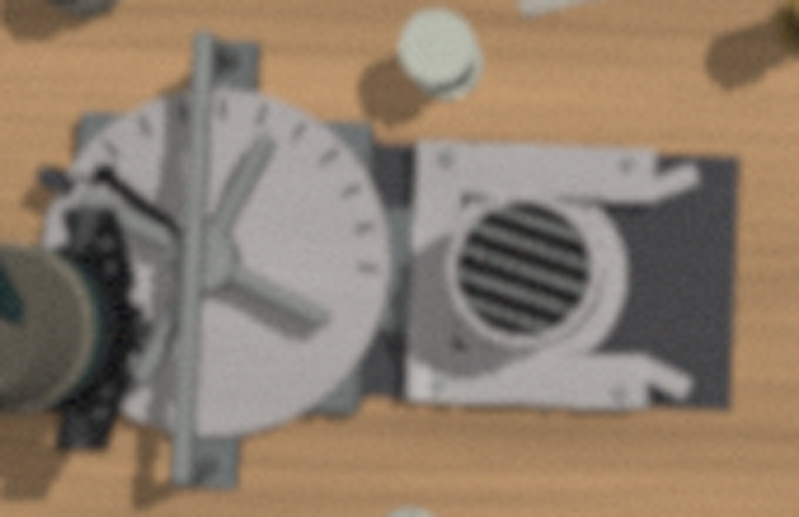

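```bash
python3 - <<'E'
import cv2
im=cv2.imread("pics/w8.png");cv2.imwrite("pics/w8c.png",cv2.resize(im[110:290,300:450],None,fx=3.3,fy=3.3,interpolation=cv2.INTER_CUBIC))
E
```

```text
(no output)
```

View pics/w8c.png

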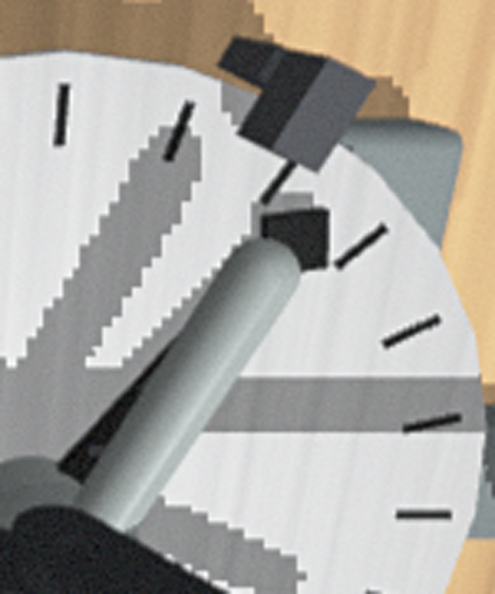

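```bash
python3 - <<'E'
from h import *
T=np.load("T8.npy"); f=lambda a:np.array(a,float)/3.3+[300,110]
def d(w,c=np.array([.5055,.177])): v=w[:2]-c; return np.degrees(np.arctan2(v[1],v[0])).round(1),np.hypot(*v).round(4)
print("tip",d(ray("wrist",f([(328,208)]),.0275,T)[0]))
for p in((240,133),(318,170),(292,55),(374,84)):
  print(p,[d(ray("wrist",f([p]),z,T)[0]) for z in(.024,.039)])
g=lambda a:np.array(a,float)/4.7+[120,135]
print("top tip",d(ray("top",g([(97,172)]),.0275)[0],np.array([.5045,.176])))
# spoke C end
print("C",d(ray("wrist",f([(275,258)]),.05,T)[0]))
E
```

```text
tip (np.float64(52.2), np.float64(0.0901))
(240, 133) [(np.float64(66.2), np.float64(0.0932)), (np.float64(70.7), np.float64(0.0933))]
(318, 170) [(np.float64(55.3), np.float64(0.0948)), (np.float64(60.7), np.float64(0.0933))]
(292, 55) [(np.float64(65.6), np.float64(0.11)), (np.float64(69.5), np.float64(0.1084))]
(374, 84) [(np.float64(56.8), np.float64(0.1132)), (np.float64(61.3), np.float64(0.1102))]
top tip (np.float64(54.1), np.float64(0.0846))
C (np.float64(63.1), np.float64(0.0768))
```

Call:
{"name": "servo_tool", "arguments": {"rows": [[[-0.03,-0.03,0,0,0,0,0],[-0.06,-0.06,0,0,0,0,0],[-0.08,-0.09,0,0,0,0,0],[-0.08,-0.09,0,0,0,0,0]]]}}

```text
t: 14.9
position: [0.4597, 0.2083, 0.049]
orientation: [-3.138, -0.001, -0.006]
ft_force: [3.8, 3.8, 1.5]
grip_width: -0.0001
```

```bash
python3 look.py 9; python3 - <<'E'
import cv2
im=cv2.imread("pics/w9.png");cv2.imwrite("pics/w9c.png",cv2.resize(im[100:300,300:460],None,fx=3,fy=3,interpolation=cv2.INTER_CUBIC))
E
```

```text
[0.45967994 0.20827239 0.04895782] 14.9 [3.78337997 3.78731924 1.53332319]
```

View pics/w9c.png

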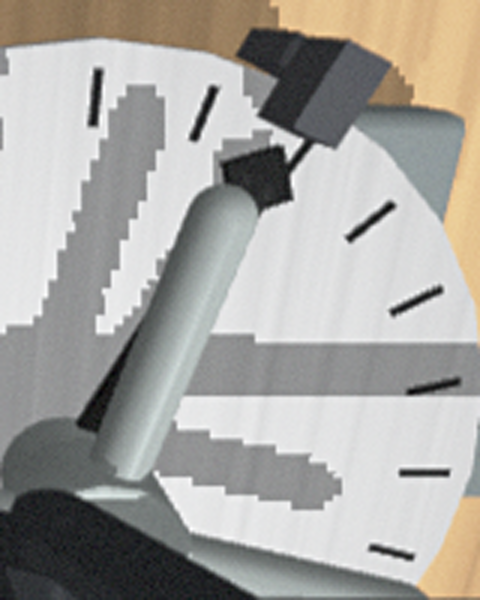

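View pics/t9.png

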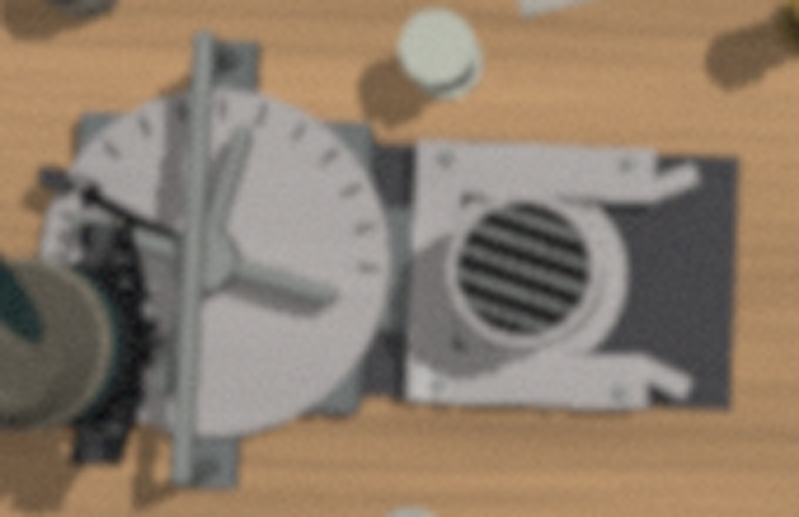

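```bash
python3 - <<'E'
from h import *
T=np.load("T9.npy"); f=lambda a:np.array(a,float)/3+[300,100]
A=np.array([.5055,.177])
def d(w,c=A): v=w[:2]-c; return np.degrees(np.arctan2(v[1],v[0])).round(1),np.hypot(*v).round(4)
print("tip",d(ray("wrist",f([(278,147)]),.0275,T)[0]),"base",[d(ray("wrist",f([p]),.0275,T)[0]) for p in((222,165),(293,200))])
for p in((300,133),(333,147),(346,40),(390,68)): print(p,d(ray("wrist",f([p]),.039,T)[0]))
print("sideface bottom",d(ray("wrist",f([(260,112)]),.024,T)[0]))
for a in range(50,75,5):
  pass
q=proj("wrist",[[A[0]+.1*np.cos(t),A[1]+.1*np.sin(t),.024] for t in np.radians([50,60,64.3,70])],T);print(((q-[300,100])*3).round(0).tolist())
print("top tip",d(ray("top",np.array([(83,188)])/4.7+[120,135],.0275)[0],np.array([.5045,.176])))
E
```

```text
tip (np.float64(62.9), np.float64(0.089)) base [(np.float64(68.7), np.float64(0.081)), (np.float64(56.2), np.float64(0.0818))]
(300, 133) (np.float64(65.5), np.float64(0.0923))
(333, 147) (np.float64(61.0), np.float64(0.093))
(346, 40) (np.float64(66.5), np.float64(0.1104))
(390, 68) (np.float64(61.1), np.float64(0.1099))
sideface bottom (np.float64(66.4), np.float64(0.0937))
[[379.0, 156.0], [320.0, 109.0], [291.0, 92.0], [250.0, 73.0]]
top tip (np.float64(62.1), np.float64(0.0861))
```

The tip is at about 62.7° and the tab at about 63.6°. I'll lift off and take an overhead view of both before the last touch.

Call:
{"name": "servo_tool", "arguments": {"rows": [[[0.1,0.2,0,0,0,0,0],[0.1,0.25,0.4,0,0,0,0],[0.15,0.25,0.9,0,0,0,0],[0.8,0.25,1,0,0,0,0],[1,0.25,1,0,0,0,0],[1,0.25,1,0,0,0,0],[1,0.25,1,0,0,0,0]]]}}

```text
t: 15.7
position: [0.5357, 0.2255, 0.1271]
orientation: [3.14, -0.0, -0.007]
ft_force: [-0.7, -0.1, -0.5]
grip_width: 0.0001
```

```bash
python3 look.py 10; python3 - <<'E'
import cv2
im=cv2.imread("pics/w10.png");cv2.imwrite("pics/w10c.png",cv2.resize(im[90:290,100:340],None,fx=3,fy=3,interpolation=cv2.INTER_CUBIC))
E
```

```text
[0.53573234 0.22547729 0.12713666] 15.7 [-0.67342892 -0.13373947 -0.51916475]
```

View pics/w10c.png

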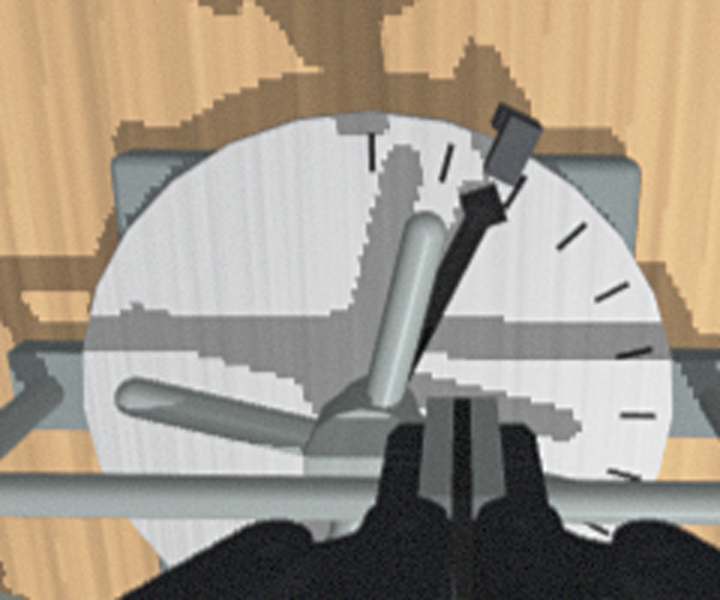

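View pics/t10.png

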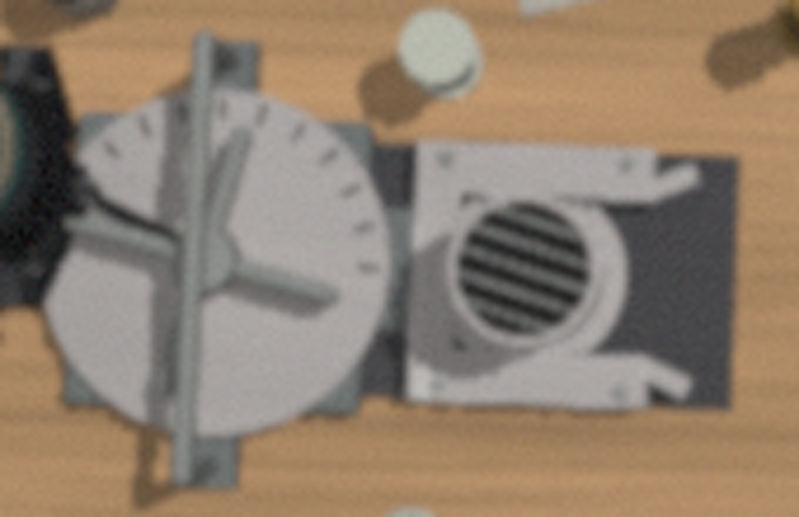

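```bash
python3 - <<'E'
from h import *
im=cv2.imread("pics/w10.png");cv2.imwrite("pics/w10d.png",cv2.resize(im[118:178,240:300],None,fx=10,fy=10,interpolation=cv2.INTER_CUBIC))
E
```

```text
(no output)
```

View pics/w10d.png

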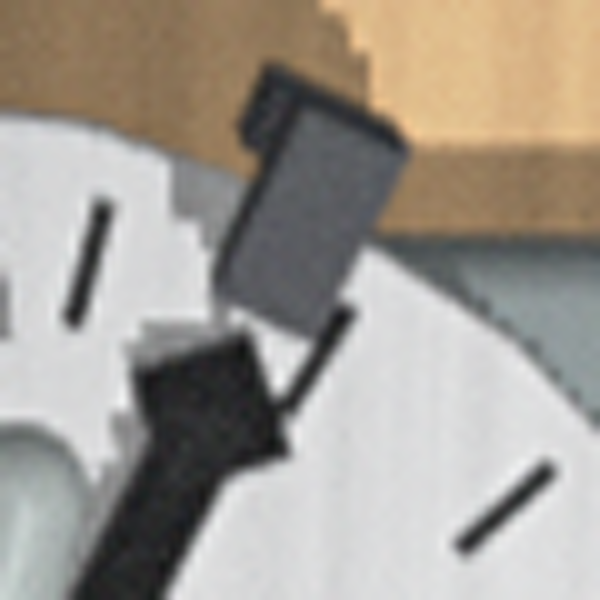

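```bash
python3 - <<'E'
from h import *
T=np.load("T10.npy"); f=lambda a:np.array(a,float)/3+[100,90]; g=lambda a:np.array(a,float)/10+[240,118]
E=ray("wrist",f([(83,345),(100,267),(170,187),(250,137),(375,112),(600,217),(655,300),(672,385)]),.024,T)[:,:2]
r=least_squares(lambda v:np.hypot(*(E-v[:2]).T)-.1,[.505,.177]);print(r.x,r.fun.round(4));A=r.x
def d(w): v=w[:2]-A; return np.degrees(np.arctan2(v[1],v[0])).round(2),np.hypot(*v).round(4)
for n,p,z in(("tip",(250,335),.0275),("bl",(135,372),.0275),("br",(288,452),.0275),("neckL",(75,590),.0275),("neckR",(160,590),.0275),("til",(226,285),.039),("tir",(314,338),.039),("tol",(303,100),.039),("tor",(406,152),.039)):
    print(n,d(ray("wrist",g([p]),z,T)[0]))
E
```

```text
[0.50643177 0.17723751] [-0.0005  0.0012 -0.0008 -0.0003  0.0007 -0.0005  0.0003  0.0001]
tip (np.float64(63.69), np.float64(0.0884))
bl (np.float64(69.3), np.float64(0.081))
br (np.float64(57.88), np.float64(0.0806))
neckL (np.float64(67.29), np.float64(0.0595))
neckR (np.float64(60.54), np.float64(0.063))
til (np.float64(66.92), np.float64(0.0934))
tir (np.float64(61.38), np.float64(0.0925))
tol (np.float64(67.09), np.float64(0.1104))
tor (np.float64(61.95), np.float64(0.1103))
```

Overhead view: pointer tip at 63.7° and tab centre at 64.3°, about 0.9 mm off at the tip and within measurement noise. I'll raise the arm clear, then check the nozzle and bystanders.

Call:
{"name": "servo_tool", "arguments": {"rows": [[[0,0.2,0.5,0,0,0,0],[0,0.5,1,0,0,0,0],[0,1,1,0,0,0,0],[0,1,1,0,0,0,0],[0,1,1,0,0,0,0]]]}}

```text
t: 16.3
position: [0.5359, 0.3072, 0.2074]
orientation: [3.141, 0.005, -0.004]
ft_force: [0.6, -0.8, -0.1]
grip_width: -0.0001
```

```bash
python3 look.py 11; python3 - <<'E'
from h import *
a=cv2.imread("pics/top0.png");b=cv2.imread("pics/traw11.png")
g=cv2.cvtColor
for n,(x0,y0,x1,y1) in dict(spoolU=(200,133,226,160),spoolL=(192,240,218,266),stacker=(284,124,306,148),jar=(120,115,150,142),tab=(122,165,142,182),purple=(360,190,415,235),small=(310,247,348,283)).items():
    A=g(a[y0:y1,x0:x1],6).astype(np.float32);B=g(b[y0:y1,x0:x1],6).astype(np.float32)
    print(n,np.round(cv2.phaseCorrelate(A,B,cv2.createHanningWindow(A.shape[::-1],cv2.CV_32F)),2),"absdiff",np.abs(A-B).mean().round(1))
cv2.imwrite("pics/s11.png",cv2.resize(grab_frame("side")[140:310,70:380],None,fx=2.5,fy=2.5,interpolation=cv2.INTER_CUBIC))
cv2.imwrite("pics/tb11.png",cv2.resize(b[100:300,100:420],None,fx=2.5,fy=2.5,interpolation=cv2.INTER_CUBIC))
E
```

```text
[0.53590028 0.30724142 0.20741845] 16.3 [ 0.61646813 -0.80837122 -0.12029417]Traceback (most recent call last):
  File "<stdin>", line 6, in <module>
    return _wrapfunc(a, 'round', decimals=decimals, out=out)
    return _wrapit(obj, method, *args, **kwds)
    conv = _array_converter(obj)
ValueError: setting an array element with a sequence. The requested array has an inhomogeneous shape after 1 dimensions. The detected shape was (2,) + inhomogeneous part.
```

```bash
python3 - <<'E'
from h import *
a=cv2.imread("pics/top0.png");b=cv2.imread("pics/traw11.png")
for n,(x0,y0,x1,y1) in dict(spoolU=(200,133,226,160),spoolL=(192,240,218,266),stacker=(284,124,306,148),jar=(120,115,150,142),tab=(122,165,142,182),purple=(360,190,415,235),small=(310,247,348,283)).items():
    A=cv2.cvtColor(a[y0:y1,x0:x1],6).astype(np.float32);B=cv2.cvtColor(b[y0:y1,x0:x1],6).astype(np.float32)
    (s,_)=cv2.phaseCorrelate(A,B,cv2.createHanningWindow(A.shape[::-1],cv2.CV_32F))
    print(n,np.round(s,2),"absdiff",np.abs(A-B).mean().round(1))
cv2.imwrite("pics/s11.png",cv2.resize(grab_frame("side")[140:310,70:380],None,fx=2.5,fy=2.5,interpolation=cv2.INTER_CUBIC))
cv2.imwrite("pics/tb11.png",cv2.resize(b[100:300,100:420],None,fx=2.5,fy=2.5,interpolation=cv2.INTER_CUBIC))
E
```

```text
spoolU [0.44 0.4 ] absdiff 2.1
spoolL [0.37 0.48] absdiff 2.3
stacker [-0.16 -0.34] absdiff 2.2
jar [-0.01  0.44] absdiff 1.3
tab [-0.08 -0.14] absdiff 10.7
purple [0.02 0.43] absdiff 2.5
small [ 0.1  -0.02] absdiff 2.2
```

View pics/s11.png

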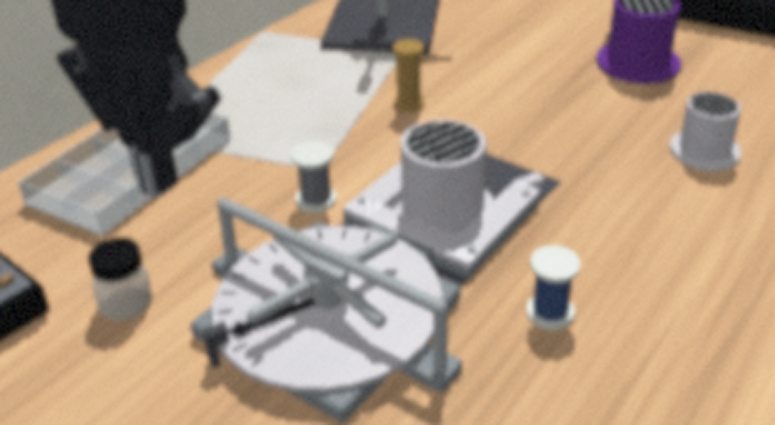

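View pics/tb11.png

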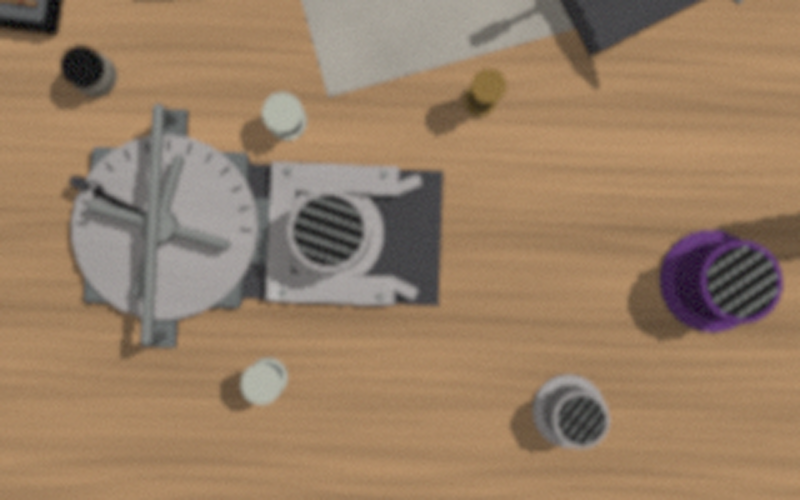

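View pics/w11.png

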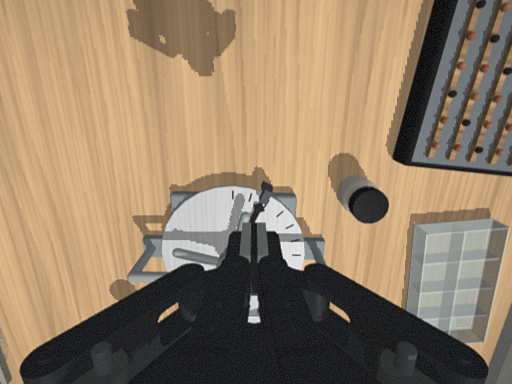

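The pointer is aimed at the tab, the nozzle is home in the slot, and the bystanders show only image noise. The arm is clear, so I'm handing in.

```bash
python3 -c "
from workcell import *
print(close_job())"
```

```text
the job is handed in; nothing more can be done
None
```

I slid the large plain nozzle home into the slotted plate, then turned the valve until its pointer met the steel tab, and handed the job in at about 16 s. The nozzle took two opened fingertips. The valve took two spoke pushes with closed fingers, both on the side of the guard hoop away from the nozzle.

- **Nozzle:** it stopped against the slot end, with the wrist force reading about 26 N. After retreat it measured (0.504, −0.004), against the fitted seat at (0.503, −0.0045).
- **Pointer:** the overhead wrist view put the tip at 63.7° and the tab centre at 64.3°. That is about 0.9 mm short at the tip. I left it there because it is roughly the measurement noise; two earlier, more oblique views put the tip 1–2° short.
- **Bystanders and tab:** the before-and-after top images of the spools, stacker, jar and the two look-alike nozzles differ only by noise. The tab patch differs more, which I put down to the pointer now lying beside it. The tab measured 64.2–64.3° before and after the turning, though an oblique view in between gave about 63.6°.
- **Check that disagreed:** image registration on the small crops gave shifts of up to 0.5 px in mixed directions. I took these as artefacts, since the pixel differences themselves were at noise level.

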